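# Lay a clock case on the levelling bed for its resin dial

### The arm

A 7-joint arm with a two-finger parallel gripper is mounted at the origin on the work surface. World frame = base frame: x ahead of the robot, y to its left, z up, the work surface at z = 0. Lengths are in m, angles in rad, forces in N, time in s.
With the tool pointing down it reaches from about 0.4 to 0.875 m from the base axis. Payload 19.3 kg.
Tool frame: the origin (TCP) lies at the very end of the fingers, on their centre line; the grasp point (between the pads) lies 19 mm behind it (bot.pinch_z is the distance from the TCP to the grasp point, in m); y points along the fingers, x is the direction in which the jaws open and shut, and the axes are right-handed (so a half turn about y gives the same grasp; the last joint's range is limited). The gripper opens to 85 mm and grips with 20 to 120 N. Pads are 22 mm wide; open, the fingers measure 114 mm over their backs; the gripper's body (76 mm by 85 mm) begins 54 mm behind the grasp point. The pads swing forward as they close: fully open they stand 13 mm farther back than shut.
Start: joints at [-1.412, 0.521, -0.036, 1.599, 0.021, 1.021, -0.113], TCP at [0.142, 0.609, 0.231] pointing down, gripper open.
Joint ranges: [-2.91, 2.91], [-0.3, 2.13], [-1.5, 1.42], [0.17, 2.43], [-1.26, 4.41], [0.16, 1.93], [-2.52, 2.52]. Speed limits (rad/s): [1.89, 1.89, 2.39, 2.39, 3.01, 3.01, 3.01].

### API

Orientations are given as [roll, pitch, yaw] about the fixed x, y, z axes, in that order (R = Rz(yaw) Ry(pitch) Rx(roll)).
In Python, from workcell import bot gives the robot as it stands. The module is installed in compiled form; this text tells all that it offers.
- The arm moves only by the tool arm_command, never from a script. Its argument "moves" is a list of rows, each an object of numbers: "rx", "ry", "rz": the turn, a rotation vector about the tool's x, y, z in rad; "x", "y", "z": the shift along the tool's x, y, z in cm; "gripper": the opening, from -1 (shut) to 1 (fully open). In form: [{"rx": .., "ry": .., "rz": .., "x": .., "y": .., "z": .., "gripper": ..}, ...]. A call has 1 to 5 rows; each row is the pose to reach, as a shift and turn from the pose commanded when the call began, along the tool's axes at that moment; what a row does not reach only later rows make up. A row lasts 1/12 s, in which the tool goes at most 41.7 mm and 7.16 degrees, less where a joint would pass 70% of its speed; a pose out of reach is approached as far as the arm can. A call with a gripper value outside its range is refused whole. The fingers move at their own pace and stop on an object; "squeeze" is the grip in N (left out, the last holds). Time passes only in rows, so rows that repeat a pose let the fingers close. It gives the time, the measured TCP pose, the force and the opening at its end, in the units of the state.
- bot.observe(): the state, without advancing time (a new reading comes with each control period).
- bot.grab_frame(name): name is "side" or "top" or "wrist"; returns (picture, depth): 384x512x3 uint8, red, green, blue; 384x512 float32, m along the optical axis (not along the pixel's ray), 0 where there is no reading.
- bot.camera_model(name): a dict with "vfov" (degrees; the focal length in pixels is half the picture's height over the tangent of half this angle, whatever the lens; pixels are square), "cx", "cy" (the principal point, pixels), "extrinsics" (4x4, takes a point from camera to world coordinates); the wrist camera has in their place "mount" (4x4, takes a point from camera to tool coordinates, whose origin is the TCP and whose axes are the tool frame's). Camera axes: x right, y down, z forward; pixel columns grow to the right and rows downward; lengths in m; the calibration is good to about 2 mm. A picture is of the moment at which its call begins: read the wrist's pose just before it. camera_model takes no time and is no camera call.
- bot.job_done(): hands the job in, once; it reports no verdict.
Trained networks look in the newest picture that a camera, given by its name, has taken for a name from the list of things; names that differ only in an ending like _2 or _b are one class to them, and where a whole thing is asked for, a point or a joint stands for the part that bears it (a point fixed in the world has none). Each returns a list of dicts, best first, with "p" (0 to 1); they miss things now and then, are a little off and sometimes report something else, mostly with a low value. They report only what shows in the picture. A call takes as long as a camera call.
- bot.spot_in(name, camera): "box" ([left, top, right, bottom] in pixels, round what is visible of it).
- bot.masks_of(name, camera): "mask" (384x512 bool, what is visible of it) and "box" ([left, top, right, bottom] in pixels, round what is visible of it).
The state is a dict: "clock": time; "qpos": joint angles; "qd": joint speeds; "joint_efforts": joint torques, N m; "position": TCP position; "tool_rot": TCP orientation; "force": force on the tool from outside, world axes, zero at the start; "moment": the same for the moment, N m; "grip_width": finger opening in m.
Only numpy, scipy, OpenCV 4.12 (cv2) and the standard library are available. Lean on these libraries where they do the work, as an engineer would, in place of code of your own. Each camera call takes 0.05 s, during which the arm holds its last target.

### The job

Get the wooden clock case ready for its resin pour: slide it, still standing, up to the near edge of the levelling bed until its back butts squarely against that edge, then push it high up on its dial side so that it topples over the edge onto its back on the bed, dial recess facing up. Finally push it along by its foot until its top end is flush and square against the aluminium stop strip. It is light plywood, so push with a light touch and never ram it, and leave the cups, bottles, jar, tape and stick pot where they are.

Things in the scene. Friction and masses are not known exactly. Their poses are not given: they have to be found in the camera images.
- clock_mid (a point): Centre, half-way up, of the loose wooden clock case: pale block 190 mm high, 120 wide, 95 deep, 0.5 to 0.8 kg, too big to grip, standing on its 120 x 95 mm foot. x points out of its flat back (47.5 mm from here), which faces the levelling bed at the start; -x out of the dial side; y across the width; z from foot to top end (95 mm each way). Light plywood: never press it with over 30 N.
- dial (a point): Centre of the mouth of the round dial recess (84 mm across, 6 mm deep, pale blue inside) in the case's dial side, 110 mm above its foot; same axes as clock_mid. The side is flat for 38 mm above the recess and 68 mm below it. Friction of case on table and bed is 0.45 to 0.75, unknown: standing free, the case slides if pushed below about 60 mm and tips if pushed above about 110 mm.
- bed: The fixed levelling bed: plywood board 220 x 220 mm with a cork pad, top 24 mm above the table; brass thumb screws and a green round level on lugs reach 25 mm out from its two sides. Origin: centre of its underside, at table height. x points from the near edge, where the case stands, to the stop strip; z up. A case lying home has its centre above the origin along x, 71.5 mm over the table.
- edge (a point): Middle of the bed's near upper edge (bed x = -110 mm, 24 mm above the table), over which the case is toppled; same axes as the bed. The edge runs 110 mm to either side along y. The case first stands 30 to 70 mm short of it, up to 15 mm to either side and up to 9 degrees askew.
- stop (a point): Middle of the inner face of the aluminium stop strip on the bed's far edge (bed x = +95 mm), 11 mm above the cork; the strip rises 22 mm above the cork over the bed's whole width. Same axes as the bed. The case's top end goes flush against this face.
- cup_a: White paper cup, standing, 90 mm high, 78 mm across the rim; origin at the centre of its underside. Bystander.
- cup_b: A second such cup. Bystander.
- dye_blue: Small blue dye bottle, 24 mm across, 72 mm high, origin at the centre of its underside. Bystander.
- dye_teal: Small teal dye bottle of the same size. Bystander.
- stick_pot: Black pot of wooden stirring sticks, 68 mm across, 95 mm high, sticks to 150 mm; origin at the centre of its underside. Bystander.
- tape_roll: Green roll of tape lying flat, 90 mm across, 24 mm high; origin at the centre of its underside. Bystander.
- paint_jar: Ochre paint jar with a white lid, 58 mm across, 64 mm high; origin at the centre of its underside. Bystander.

How it is judged:
By the outcome, as a careful person would: the job done as asked, in the order asked, and still so for the second after the job is handed in, with the robot touching nothing.
It also fails if it takes over 72 s, if anything falls off the work surface, if the arm or the gripper's body presses on something with over 40 N, if the wrist force passes 120 N, or if a joint passes its speed limit or range.

## Working session

There is one attempt and no reset: what is moved stays moved. The work goes in short steps, Python scripts to look and compute and a tool call to move; the robot and the scene stay as the last step left them, time stands still between calls to the robot, and variables do not carry over. Pictures are saved under pics/ and viewed, and the job is handed in when it is done.

Besides the shell and the picture viewer there is one more tool, called after "Emit:" in YAML: its name, and indented under it one key for each argument. arm_command: Moves the arm, as the interface text tells. Its arguments: {"type":"object","properties":{"moves":{"type":"array"},"squeeze":{"type":"number"}},"required":["moves"]}

```bash
mkdir -p pics
cat > h.py <<'E'
import numpy as np, cv2
from workcell import bot
def K(n):
    m=bot.camera_model(n); f=192/np.tan(np.radians(m['vfov'])/2); return f,m['cx'],m['cy']
def rotm(r):
    from scipy.spatial.transform import Rotation as R
    return R.from_euler('xyz',r).as_matrix()
def T(n,st=None):
    m=bot.camera_model(n)
    if 'extrinsics' in m: return np.array(m['extrinsics'])
    st=st or bot.observe(); t=np.eye(4); t[:3,:3]=rotm(st['tool_rot']); t[:3,3]=st['position']; return t@np.array(m['mount'])
def cloud(n,d,Tm):
    f,cx,cy=K(n); v,u=np.mgrid[:384,:512]; p=np.stack([(u-cx)/f*d,(v-cy)/f*d,d],-1)
    w=p@Tm[:3,:3].T+Tm[:3,3]; w[d<=0]=np.nan; return w
def proj(n,P,Tm):
    f,cx,cy=K(n); P=np.atleast_2d(P); c=(P-Tm[:3,3])@Tm[:3,:3]; return np.c_[c[:,0]/c[:,2]*f+cx,c[:,1]/c[:,2]*f+cy]
def look(n,tag):
    st=bot.observe(); Tm=T(n,st); im,d=bot.grab_frame(n); cv2.imwrite(f'pics/{tag}.png',im[...,::-1]); w=cloud(n,d,Tm); np.save(f'pics/{tag}.npy',w); return im,d,w,Tm
E
python3 - <<'E'
from h import *
print(bot.observe())
for n in ['side','top','wrist']:
    look(n,n+'0'); m=bot.camera_model(n); print(n,{k:np.round(v,3).tolist() for k,v in m.items()} )
E
```

```text
{'clock': 0.0, 'qpos': array([-1.41219393,  0.52204049, -0.03637911,  1.59997493,  0.02122124,
        1.02108907, -0.11279463]), 'qd': array([-0.00063747,  0.00160424, -0.00058315, -0.00037753, -0.00010892,
        0.00133932,  0.00013501]), 'joint_efforts': array([-5.89795127e-04, -9.27105117e+01,  1.97946958e+00, -3.69931555e+01,
        1.78810162e-02,  8.02250812e-03,  4.64804975e-05]), 'position': array([0.14169491, 0.60839559, 0.2307205 ]), 'tool_rot': array([-1.57086786e+00,  1.12384562e-03,  1.34204463e+00]), 'force': array([ 0.73852252,  0.14258245, -0.37466949]), 'moment': array([-0.02388029,  0.03078993, -0.0230999 ]), 'grip_width': 0.08507803284911566}
side {'vfov': 54.805, 'cx': 251.565, 'cy': 191.139, 'extrinsics': [[-0.99, -0.059, 0.125, 0.481], [-0.137, 0.558, -0.818, 0.537], [-0.021, -0.828, -0.561, 0.498], [0.0, 0.0, 0.0, 1.0]]}
top {'vfov': 51.329, 'cx': 259.227, 'cy': 194.467, 'extrinsics': [[-0.01, -0.982, 0.189, 0.424], [-1.0, 0.007, -0.017, -0.058], [0.015, -0.189, -0.982, 0.914], [0.0, 0.0, 0.0, 1.0]]}
wrist {'vfov': 58.824, 'cx': 251.821, 'cy': 190.731, 'mount': [[1.0, -0.0, -0.001, -0.001], [0.001, -0.261, 0.965, -0.144], [-0.0, -0.965, -0.261, 0.066], [0.0, 0.0, 0.0, 1.0]]}
```

View images.

View pics/side0.png

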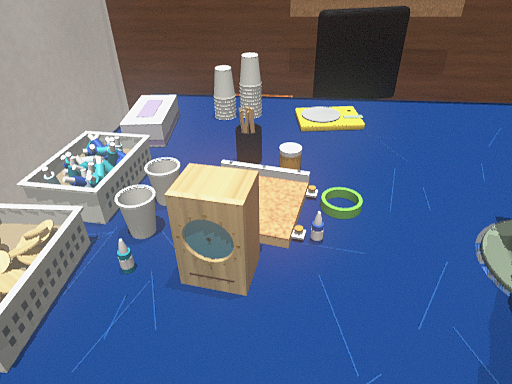

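View pics/top0.png

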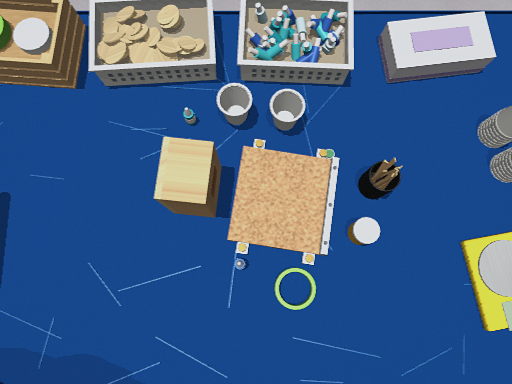

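View pics/wrist0.png

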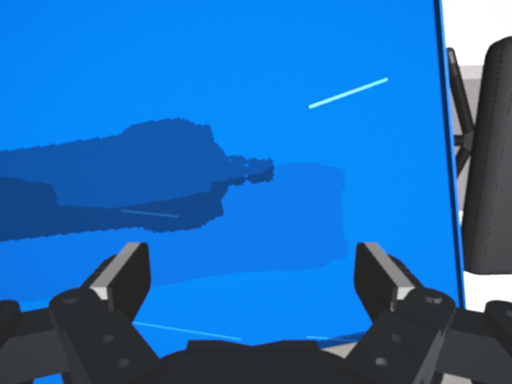

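```bash
cat > m0.py <<'E'
from h import *
w=np.load('pics/top0.npy'); ws=np.load('pics/side0.npy')
np.set_printoptions(precision=4,suppress=True)
def rect(P): 
    r=cv2.minAreaRect((P[:,:2]*1000).astype(np.float32)); return r
# bed top cork: z 0.018-.03
box=w[135:262,222:340].reshape(-1,3)
m=(np.abs(box[:,2]-.024)<.004); P=box[m]; 
print('bed',rect(P),P.mean(0),len(P), np.median(P[:,2]))
m=(box[:,2]>.034)&(box[:,2]<.06); P=box[m]; print('strip',rect(P),P.mean(0),len(P),np.median(P[:,2]))
box=w[125:225,145:230].reshape(-1,3)
m=(box[:,2]>.18); P=box[m]; print('case top',rect(P),P.mean(0),len(P),np.median(P[:,2]))
# side: case
box=ws[160:295,165:265].reshape(-1,3); m=(box[:,2]>.185); P=box[m]; print('side case top',rect(P),P.mean(0),len(P),np.median(P[:,2]))
box=ws[160:250,255:320].reshape(-1,3); m=np.abs(box[:,2]-.024)<.004; P=box[m]; print('side bed',rect(P),P.mean(0))
m=np.abs(w[...,2])<.004; print('table z',np.median(w[m][:,2]),np.median(ws[np.abs(ws[...,2])<.006][:,2]))
for n in ['clock_mid','bed','cup_a','dye_blue','dye_teal','stick_pot','tape_roll','paint_jar']:
    for c,ww in (('top',w),('side',ws)):
        for r in bot.masks_of(n,c)[:3]:
            if r['p']<.3: continue
            P=ww[r['mask']]; P=P[np.isfinite(P[:,0])]
            print(n,c,round(r['p'],2),np.round(r['box']),'med',np.median(P,0),'lo',np.percentile(P,3,0),'hi',np.percentile(P,97,0))
E
python3 m0.py
```

```text
bed ((587.2691650390625, -124.06634521484375), (211.3217010498047, 265.1840515136719), 80.49581146240234) [ 0.5838 -0.1216  0.0237] 8760 0.023711036096521976
strip ((516.8092041015625, -180.02684020996094), (135.07711791992188, 325.46014404296875), 45.93635177612305) [ 0.5608 -0.2209  0.0452] 757 0.04544061128868404
case top ((611.7671508789062, 69.36279296875), (95.8873062133789, 121.00166320800781), 83.65190887451172) [0.6099 0.069  0.1895] 3273 0.18960500545835102
side case top ((611.73046875, 71.01341247558594), (97.90313720703125, 120.93218994140625), 82.9367446899414) [0.6101 0.0773 0.1901] 2889 0.19029283768338023
side bed ((502.65118408203125, -135.93556213378906), (128.43609619140625, 320.53076171875), 6.918168544769287) [ 0.5174 -0.1121  0.0244]
table z -0.00036471279764838105 0.0003521914843457874
clock_mid top 0.83 [154. 136. 222. 220.] med [0.6006 0.0625 0.1889] lo [0.549  0.0178 0.0159] hi [0.6669 0.1157 0.1918]
clock_mid side 0.71 [166. 164. 259. 293.] med [0.6054 0.1122 0.1353] lo [0.5498 0.0343 0.0098] hi [0.6712 0.1238 0.191 ]
clock_mid side 0.5 [312. 212. 325. 246.
[... 1663 characters left out ...]
[ 0.5873 -0.3643  0.0095] hi [ 0.6494 -0.3028  0.1435]
tape_roll top 0.65 [274. 262. 316. 308.] med [ 0.3817 -0.1501  0.023 ] lo [ 0.3453 -0.1899  0.0083] hi [ 0.4279 -0.1074  0.0261]
tape_roll side 0.78 [321. 187. 366. 218.] med [ 0.3858 -0.1335  0.0167] lo [ 0.3475 -0.1855  0.0007] hi [ 0.4284 -0.1035  0.0252]
tape_roll side 0.4 [280. 144. 301. 170.] med [ 0.5065 -0.2801  0.053 ] lo [ 0.483  -0.3179  0.0176] hi [ 0.5318 -0.2716  0.0654]
paint_jar top 0.87 [350. 215. 380. 242.] med [ 0.506  -0.2966  0.0632] lo [ 0.4824 -0.3259  0.005 ] hi [ 0.5319 -0.2748  0.0662]
paint_jar side 0.8 [280. 143. 299. 170.] med [ 0.5067 -0.281   0.0528] lo [ 0.4822 -0.3249  0.0122] hi [ 0.5336 -0.2716  0.0653]
```

```bash
cat > bedfit.py <<'E'
from h import *
np.set_printoptions(precision=4,suppress=True)
w=np.load('pics/top0.npy')
bed=(np.abs(w[...,2]-.024)<.0035)
mask=np.zeros(bed.shape,bool); mask[120:275,222:345]=1; bed&=mask
strip=(w[...,2]>.04)&(w[...,2]<.055)&mask; strip[:, :315]=0
def robust(P):
    for _ in range(6):
        vx,vy,x,y=cv2.fitLine((P[:,:2]).astype(np.float32),cv2.DIST_HUBER,0,.001,.001).ravel()
        d=np.abs((P[:,0]-x)*vy-(P[:,1]-y)*vx); k=d<max(.0015,2*np.median(d)); P=P[k]
    return np.array([vx,vy]),np.array([x,y]),d[k].std(),k.sum()
E1=[];F=[];G=[]
for r in range(155,245):
    c=np.flatnonzero(bed[r]); 
    if len(c)>60: E1.append(w[r,c[0]])
for r in range(158,255):
    c=np.flatnonzero(strip[r])
    if len(c)>2: F.append(w[r,c[0]]);G.append(w[r,c[-1]])
for nm,P in (('near',E1),('stripin',F),('stripout',G)):
    v,p,s,n=robust(np.array(P)); v=v*np.sign(v[0]); print(nm,v,p,'ang',np.degrees(np.arctan2(v[1],v[0])),s,n, 'y at x=.58',p[1]+(.58-p[0])*v[1]/v[0])
# sides
for nm,rev in (('hi',0),('lo',-1)):
    P=[]
    for c in list(range(266,318)):
        r=np.flatnonzero(bed[:,c]); 
        if len(r): P.append(w[r[rev],c])
    v,p,s,n=robust(np.array(P)); v=v*np.sign(v[1]); print(nm,v,p,'ang',np.degrees(np.arctan2(v[1],v[0])),s,n,'x at y=-.12',p[0]+(-.12-p[1])*v[0]/v[1])
E
python3 bedfit.py
```

```text
near [ 0.9862 -0.1657] [ 0.5975 -0.0197] ang -9.538305 0.00035702459240469334 83 y at x=.58 -0.01680543
stripin [ 0.9861 -0.166 ] [ 0.5718 -0.2224] ang -9.558071 0.00026687584663384373 94 y at x=.58 -0.22380012
stripout [ 0.9862 -0.1657] [ 0.5643 -0.2349] ang -9.538817 0.00038167461258844756 97 y at x=.58 -0.23749778
hi [0.7347 0.6784] [ 0.7301 -0.148 ] ang 42.716442 0.0021658482917904713 20 x at y=-.12 0.7604166
lo [0.6543 0.7563] [ 0.4446 -0.1359] ang 49.136467 0.0008021918171162476 13 x at y=-.12 0.45839226
```

Run:
```python
import cv2
im=cv2.imread('pics/top0.png')[120:280,140:350]
cv2.imwrite('pics/bedzoom.png',cv2.resize(im,None,fx=3.6,fy=3.6,interpolation=cv2.INTER_CUBIC))
```

```text
(no output)
```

View pics/bedzoom.png

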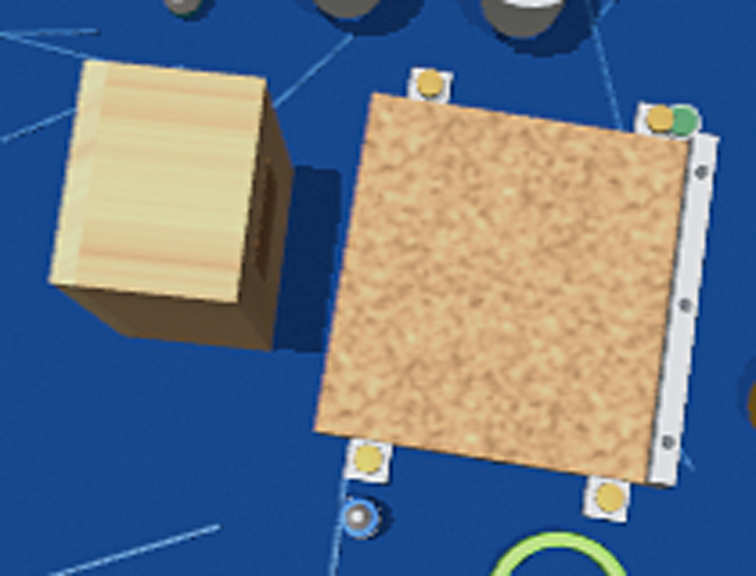

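```bash
cat >> h.py <<'E'
from scipy.spatial.transform import Rotation as Rot
bx=np.array([-.166,-.9861,0]); bx/=np.linalg.norm(bx); bz=np.array([0,0,1.]); by=np.cross(bz,bx)
E0=np.array([.58,-.0168,0.])   # point on near edge
LAT=.017                        # case lateral offset from E0 along by
def tgt(x,z,th,lat=None,sgn=1):   # x: bed-x relative to near edge
    th=np.radians(th); lat=LAT if lat is None else lat
    X=by*sgn; Y=bx*np.sin(th)-bz*np.cos(th); R=np.c_[X,Y,np.cross(X,Y)]
    return R,E0+bx*x+by*lat+bz*z
def delta(R,p):
    s=bot.observe(); R0=rotm(s['tool_rot']); p0=s['position']
    print('rotvec',np.round(Rot.from_matrix(R0.T@R).as_rotvec(),3),'shift cm',np.round(R0.T@(p-p0)*100,2))
def where():
    s=bot.observe(); d=s['position']-E0; R=rotm(s['tool_rot'])
    print('t',round(s['clock'],2),'TCP bed x %.4f lat %.4f z %.4f'%(d@bx,d@by,d[2]),'F bed',np.round([s['force']@bx,s['force']@by,s['force'][2]],2),'w',round(s['grip_width'],4),
     'tilt',round(np.degrees(np.arctan2(R[:,1]@bx,-R[2,1])),1),'yawerr',round(np.degrees(np.arcsin(R[:,0]@bx)),2),'q',np.round(s['qpos'],2))
    print('1mm bx in tool cm',np.round(R.T@bx*.1,4),' 1mm up',np.round(R.T@bz*.1,4),' 1mm by',np.round(R.T@by*.1,4))
E
python3 - <<'E'
from h import *
w=np.load('pics/top0.npy'); b=(w[...,2]>.04)&(w[...,2]<.055); m=np.zeros_like(b);m[150:262,318:345]=1;b&=m
s=(w[b]-E0)@by; print('strip lat',np.percentile(s,[1,99]))
print(by); where()
print(tgt(-.165,.2,40)[1]); delta(*tgt(-.165,.22,40))
print(tgt(-.095-.043-.05,.22,40)[1])
E
```

```text
strip lat [-0.08525603  0.1298691 ]
[ 0.98612504 -0.16600422  0.        ]
t 0.95 TCP bed x -0.5441 lat -0.5360 z 0.2313 F bed [-0.14  0.3   0.25] w 0.0853 tilt 0.0 yawerr -86.45 q [-1.41  0.52 -0.04  1.6   0.02  1.02 -0.11]
1mm bx in tool cm [-0.0998  0.     -0.0062]  1mm up [-0.  -0.1 -0. ]  1mm by [ 0.0062 -0.     -0.0998]
[0.62415482 0.14308856 0.2       ]
rotvec [-0.558  1.442  0.525] shift cm [-34.41   1.13 -57.54]
[0.62797292 0.16576944 0.22      ]
```

Run:
```python
from h import *
print(tgt(-.22,.25,40)[1]);delta(*tgt(-.22,.25,40))
```

```text
[0.63328505 0.19732544 0.25      ]
rotvec [-0.558  1.442  0.525] shift cm [-28.92  -1.87 -57.2 ]
```

Emit:
arm_command:
  moves:
    - {"x": -1.8, "z": -3.6, "y": -0.5, "ry": 0.1}
    - {"x": -3.6, "z": -7.2, "y": -0.5, "ry": 0.2}
    - {"x": -5.4, "z": -10.8, "y": -0.8, "ry": 0.3}
    - {"x": -7.2, "z": -14.4, "y": -1.0, "ry": 0.42}
    - {"x": -9, "z": -18, "y": -1.2, "ry": 0.53, "gripper": 0.4}

```text
invalid input at $.moves[0]: expected keys rx, ry, rz, x, y, z, gripper
```

```bash
python3 -c "
from h import *
where();delta(*tgt(-.22,.25,40))"
```

```text
t 0.95 TCP bed x -0.5441 lat -0.5360 z 0.2313 F bed [-0.14  0.3   0.25] w 0.0853 tilt 0.0 yawerr -86.45 q [-1.41  0.52 -0.04  1.6   0.02  1.02 -0.11]
1mm bx in tool cm [-0.0998  0.     -0.0062]  1mm up [-0.  -0.1 -0. ]  1mm by [ 0.0062 -0.     -0.0998]
rotvec [-0.558  1.442  0.525] shift cm [-28.92  -1.87 -57.2 ]
```

Emit:
arm_command:
  moves:
    - {"rx": 0, "ry": 0.1, "rz": 0, "x": -1.8, "y": -0.5, "z": -3.6, "gripper": 0.4}
    - {"rx": 0, "ry": 0.2, "rz": 0, "x": -3.6, "y": -0.6, "z": -7.2, "gripper": 0.4}
    - {"rx": 0, "ry": 0.3, "rz": 0, "x": -5.4, "y": -0.8, "z": -10.8, "gripper": 0.4}
    - {"rx": 0, "ry": 0.42, "rz": 0, "x": -7.2, "y": -1.0, "z": -14.4, "gripper": 0.4}
    - {"rx": 0, "ry": 0.53, "rz": 0, "x": -9, "y": -1.2, "z": -18, "gripper": 0.4}

```text
clock: 1.37
position: [0.2979, 0.4788, 0.2436]
tool_rot: [-1.571, -0.0, 0.806]
force: [0.5, 1.5, 0.2]
grip_width: 0.06
```

```bash
python3 -c "
from h import *
where();delta(*tgt(-.22,.25,40))"
```

```text
t 1.37 TCP bed x -0.4419 lat -0.3605 z 0.2436 F bed [-1.53  0.22  0.19] w 0.06 tilt -0.0 yawerr -55.74 q [-1.21  0.41  0.12  1.76 -0.06  0.98 -0.26]
1mm bx in tool cm [-0.0826 -0.     -0.0563]  1mm up [ 0.  -0.1  0. ]  1mm by [ 0.0563 -0.     -0.0826]
rotvec [-0.642  0.932  0.339] shift cm [  2.91  -0.65 -43.69]
```

Works as expected; continue.

Emit:
arm_command:
  moves:
    - {"rx": 0, "ry": 0.12, "rz": 0, "x": 0.3, "y": -0.1, "z": -4, "gripper": 0.4}
    - {"rx": 0, "ry": 0.24, "rz": 0, "x": 0.6, "y": -0.2, "z": -8, "gripper": 0.4}
    - {"rx": 0, "ry": 0.36, "rz": 0, "x": 0.9, "y": -0.3, "z": -12, "gripper": 0.4}
    - {"rx": 0, "ry": 0.48, "rz": 0, "x": 1.2, "y": -0.4, "z": -16, "gripper": 0.4}
    - {"rx": 0, "ry": 0.6, "rz": 0, "x": 1.5, "y": -0.5, "z": -20, "gripper": 0.4}

```text
clock: 1.78
position: [0.4534, 0.3521, 0.2487]
tool_rot: [-1.57, -0.0, 0.206]
force: [0.5, 0.8, -0.7]
grip_width: 0.0602
```

```bash
python3 -c "
from h import *
where();delta(*tgt(-.22,.25,40))"
```

```text
t 1.78 TCP bed x -0.3428 lat -0.1861 z 0.2487 F bed [-0.84  0.38 -0.74] w 0.0602 tilt -0.0 yawerr -21.37 q [-0.99  0.44  0.31  1.73 -0.16  1.   -0.41]
1mm bx in tool cm [-0.0364 -0.0001 -0.0931]  1mm up [ 0.  -0.1  0. ]  1mm by [ 0.0931  0.     -0.0364]
rotvec [-0.69   0.358  0.131] shift cm [ 14.44  -0.13 -18.83]
```

Emit:
arm_command:
  moves:
    - {"rx": -0.11, "ry": 0.057, "rz": 0.02, "x": 2.4, "y": 0, "z": -3.1, "gripper": 0.4}
    - {"rx": -0.22, "ry": 0.114, "rz": 0.04, "x": 4.8, "y": 0, "z": -6.2, "gripper": 0.4}
    - {"rx": -0.33, "ry": 0.17, "rz": 0.06, "x": 7.2, "y": 0, "z": -9.4, "gripper": 0.4}
    - {"rx": -0.44, "ry": 0.228, "rz": 0.08, "x": 9.6, "y": 0, "z": -12.5, "gripper": 0.4}
    - {"rx": -0.55, "ry": 0.285, "rz": 0.1, "x": 12, "y": 0, "z": -15.7, "gripper": 0.4}

```text
clock: 2.2
position: [0.6036, 0.2252, 0.2491]
tool_rot: [-2.13, 0.016, -0.086]
force: [0.4, 0.9, -0.1]
grip_width: 0.0596
```

```bash
python3 -c "
from h import *
where();delta(*tgt(-.22,.10,40));delta(*tgt(-.20,.025,40))
look('side','side1')"
```

```text
t 2.2 TCP bed x -0.2425 lat -0.0169 z 0.2491 F bed [-0.98  0.21 -0.06] w 0.0596 tilt 32.0 yawerr -4.63 q [-0.93  0.81  0.53  1.3   0.08  1.44 -0.58]
1mm bx in tool cm [-0.0081  0.053  -0.0844]  1mm up [-0.0016 -0.0848 -0.053 ]  1mm by [ 0.0997  0.0029 -0.0077]
rotvec [-0.139  0.075  0.034] shift cm [ 3.44 13.93  5.74]
rotvec [-0.139  0.075  0.034] shift cm [ 3.4  21.35  8.03]
```

View pics/side1.png

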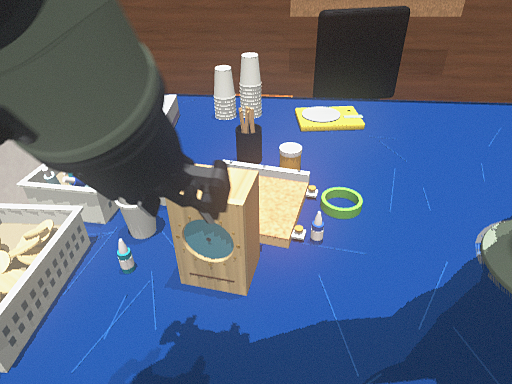

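Emit:
arm_command:
  moves:
    - {"rx": -0.05, "ry": 0.03, "rz": 0.012, "x": 1.2, "y": 3, "z": 1.2, "gripper": 0.4}
    - {"rx": -0.1, "ry": 0.055, "rz": 0.024, "x": 2.4, "y": 6.5, "z": 2.7, "gripper": 0.4}
    - {"rx": -0.139, "ry": 0.075, "rz": 0.034, "x": 3.44, "y": 10, "z": 4.2, "gripper": 0.4}
    - {"rx": -0.139, "ry": 0.075, "rz": 0.034, "x": 3.44, "y": 13.9, "z": 5.7, "gripper": 0.4}
    - {"rx": -0.139, "ry": 0.075, "rz": 0.034, "x": 3.44, "y": 13.9, "z": 5.7, "gripper": 0.4}

```text
clock: 2.67
position: [0.6287, 0.1955, 0.0915]
tool_rot: [-2.272, 0.01, -0.167]
force: [-0.7, -0.1, -1.6]
grip_width: 0.0596
```

```bash
python3 -c "
from h import *
where();delta(*tgt(-.20,.025,40))
look('top','top1');look('wrist','wrist1');look('side','side2')"
```

```text
t 2.67 TCP bed x -0.2174 lat 0.0128 z 0.0915 F bed [ 0.25 -0.68 -1.57] w 0.0596 tilt 40.2 yawerr 0.01 q [-0.88  1.08  0.53  1.26  0.07  1.34 -0.69]
1mm bx in tool cm [ 0.      0.0645 -0.0764]  1mm up [-0.001  -0.0764 -0.0645]  1mm by [ 0.1    -0.0008 -0.0006]
rotvec [ 0.003  0.006 -0.008] shift cm [0.49 6.2  2.96]
```

View pics/top1.png

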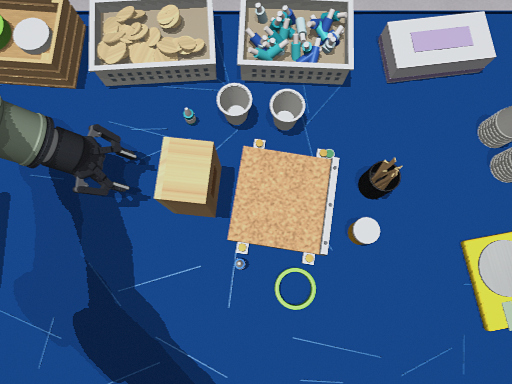

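View pics/wrist1.png

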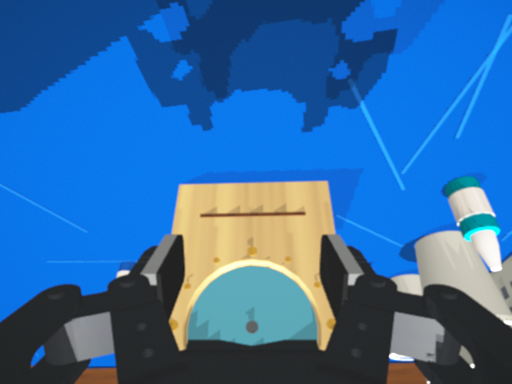

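View pics/side2.png

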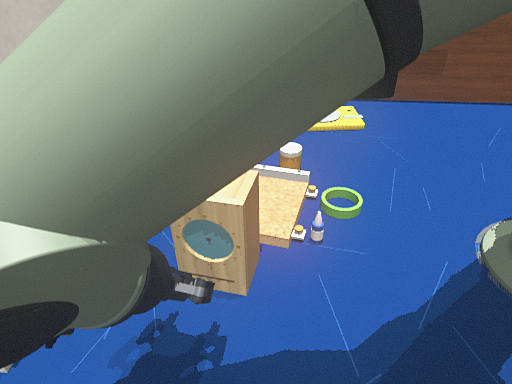

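Emit:
arm_command:
  moves:
    - {"rx": 0, "ry": 0.006, "rz": -0.008, "x": 0.3, "y": 2, "z": 1, "gripper": 0.4}
    - {"rx": 0, "ry": 0.006, "rz": -0.008, "x": 0.45, "y": 4, "z": 2, "gripper": 0.4}
    - {"rx": 0, "ry": 0.006, "rz": -0.008, "x": 0.45, "y": 6, "z": 3, "gripper": 0.4}
    - {"rx": 0, "ry": 0.006, "rz": -0.008, "x": 0.45, "y": 6.2, "z": 2.9, "gripper": 0.4}

```text
clock: 3.15
position: [0.6331, 0.1803, 0.0333]
tool_rot: [-2.264, -0.008, -0.165]
force: [-0.4, 0.3, -0.3]
grip_width: 0.0596
```

```bash
python3 -c "
from h import *
where();delta(*tgt(-.15,.025,40))"
```

```text
t 3.15 TCP bed x -0.2032 lat 0.0197 z 0.0333 F bed [-0.26 -0.43 -0.32] w 0.0596 tilt 39.7 yawerr -0.12 q [-0.86  1.14  0.51  1.29  0.06  1.24 -0.72]
1mm bx in tool cm [-0.0002  0.0639 -0.0769]  1mm up [ 0.0008 -0.0769 -0.0639]  1mm by [0.1    0.0007 0.0003]
rotvec [-0.005 -0.003  0.007] shift cm [-0.29  4.04 -3.56]
```

Emit:
arm_command:
  moves:
    - {"rx": 0, "ry": 0, "rz": 0.005, "x": -0.2, "y": 0.9, "z": -0.7, "gripper": 0.4}
    - {"rx": 0, "ry": 0, "rz": 0.005, "x": -0.27, "y": 1.7, "z": -1.5, "gripper": 0.4}
    - {"rx": 0, "ry": 0, "rz": 0.005, "x": -0.27, "y": 2.4, "z": -2.2, "gripper": 0.4}
    - {"rx": 0, "ry": 0, "rz": 0.005, "x": -0.27, "y": 3.0, "z": -2.8, "gripper": 0.4}
    - {"rx": 0, "ry": 0, "rz": 0.005, "x": -0.27, "y": 3.5, "z": -3.3, "gripper": 0.4}

```text
clock: 3.57
position: [0.6237, 0.1332, 0.0293]
tool_rot: [-2.264, -0.006, -0.168]
force: [-0.2, 0.2, 0.6]
grip_width: 0.0597
```

```bash
python3 -c "
from h import *
where();delta(*tgt(-.14,.025,40))"
```

```text
t 3.57 TCP bed x -0.1551 lat 0.0182 z 0.0293 F bed [-0.17 -0.24  0.55] w 0.0597 tilt 39.7 yawerr 0.07 q [-0.84  1.11  0.52  1.39  0.08  1.15 -0.7 ]
1mm bx in tool cm [ 0.0001  0.0639 -0.0769]  1mm up [ 0.0006 -0.0769 -0.0639]  1mm by [0.1    0.0004 0.0005]
rotvec [-0.005 -0.005  0.004] shift cm [-0.12  1.3  -0.89]
```

Emit:
arm_command:
  moves:
    - {"rx": 0, "ry": 0, "rz": 0, "x": -0.1, "y": 0.3, "z": -0.3, "gripper": 0.4}
    - {"rx": 0, "ry": 0, "rz": 0, "x": -0.1, "y": 0.6, "z": -0.55, "gripper": 0.4}
    - {"rx": 0, "ry": 0, "rz": 0, "x": -0.1, "y": 0.9, "z": -0.85, "gripper": 0.4}
    - {"rx": 0, "ry": 0, "rz": 0, "x": -0.1, "y": 1.15, "z": -1.15, "gripper": 0.4}
    - {"rx": 0, "ry": 0, "rz": 0, "x": -0.1, "y": 1.4, "z": -1.45, "gripper": 0.4}

```text
clock: 3.98
position: [0.6194, 0.1147, 0.0261]
tool_rot: [-2.264, -0.006, -0.166]
force: [3.1, 6.1, 2.7]
grip_width: 0.06
```

```bash
cat > casetop.py <<'E'
import sys
from h import *
im,d,w,Tm=look('top',sys.argv[1])
b=(w[...,2]>.175)&(w[...,2]<.2); m=np.zeros_like(b); m[120:235,145:260]=1; b&=m
P=w[b]; 
# exclude gripper: keep wood coloured
c=im[b].astype(int); P=P[(c[:,0]>140)&(c[:,0]-c[:,2]>15)]
r=cv2.minAreaRect((P[:,:2]*1000).astype(np.float32)); 
print('rect',np.round(r[0],1),np.round(r[1],1),'ang',round(r[2],2),'(bed 80.45)',len(P), 'z',np.median(P[:,2]))
ctr=np.r_[np.array(r[0])/1000,0]-E0; print('centre bed x %.4f lat %.4f -> back gap %.4f'%(ctr@bx,ctr@by,-ctr@bx-.0475))
E
python3 -c "
from h import *
where();delta(*tgt(-.12,.025,40))"; python3 casetop.py top2
```

```text
t 3.98 TCP bed x -0.1362 lat 0.0170 z 0.0261 F bed [-6.49  2.09  2.7 ] w 0.06 tilt 39.7 yawerr -0.05 q [-0.83  1.11  0.53  1.43  0.09  1.11 -0.69]
1mm bx in tool cm [-0.0001  0.0639 -0.077 ]  1mm up [ 0.0006 -0.077  -0.0639]  1mm by [0.1    0.0005 0.0003]
rotvec [-0.005 -0.003  0.005] shift cm [-0.01  1.12 -1.18]
rect [609.5  64.1] [ 95.2 120.7] ang 81.05 (bed 80.45) 3188 z 0.1896070945998065
centre bed x -0.0847 lat 0.0157 -> back gap 0.0372
```

Emit:
arm_command:
  moves:
    - {"rx": 0, "ry": 0, "rz": 0, "x": 0, "y": 0.3, "z": -0.35, "gripper": 0.4}
    - {"rx": 0, "ry": 0, "rz": 0, "x": 0, "y": 0.6, "z": -0.65, "gripper": 0.4}
    - {"rx": 0, "ry": 0, "rz": 0, "x": 0, "y": 0.85, "z": -0.95, "gripper": 0.4}
    - {"rx": 0, "ry": 0, "rz": 0, "x": 0, "y": 1.1, "z": -1.25, "gripper": 0.4}
    - {"rx": 0, "ry": 0, "rz": 0, "x": 0, "y": 1.35, "z": -1.55, "gripper": 0.4}

```text
clock: 4.45
position: [0.6159, 0.0948, 0.0258]
tool_rot: [-2.263, -0.005, -0.166]
force: [1.2, 8.9, 7.2]
grip_width: 0.06
```

```bash
python3 -c "
from h import *
where();delta(*tgt(-.105,.025,40))"; python3 casetop.py top3
```

```text
t 4.45 TCP bed x -0.1161 lat 0.0169 z 0.0258 F bed [-8.95 -0.3   7.18] w 0.06 tilt 39.7 yawerr -0.03 q [-0.82  1.1   0.53  1.47  0.1   1.07 -0.68]
1mm bx in tool cm [-0.0001  0.0638 -0.077 ]  1mm up [ 0.0005 -0.077  -0.0638]  1mm by [0.1    0.0005 0.0003]
rotvec [-0.006 -0.003  0.005] shift cm [ 0.01  0.77 -0.8 ]
rect [605.3  44.5] [ 95.2 120.4] ang 80.28 (bed 80.45) 3191 z 0.18963519255498795
centre bed x -0.0646 lat 0.0148 -> back gap 0.0171
```

Emit:
arm_command:
  moves:
    - {"rx": 0, "ry": 0, "rz": 0, "x": 0, "y": 0.12, "z": -0.22, "gripper": 0.4}
    - {"rx": 0, "ry": 0, "rz": 0, "x": 0, "y": 0.25, "z": -0.4, "gripper": 0.4}
    - {"rx": 0, "ry": 0, "rz": 0, "x": 0, "y": 0.4, "z": -0.6, "gripper": 0.4}
    - {"rx": 0, "ry": 0, "rz": 0, "x": 0, "y": 0.55, "z": -0.78, "gripper": 0.4}
    - {"rx": 0, "ry": 0, "rz": 0, "x": 0, "y": 0.7, "z": -0.95, "gripper": 0.4}

```text
clock: 4.92
position: [0.6131, 0.0817, 0.0261]
tool_rot: [-2.265, -0.004, -0.168]
force: [-0.4, 3.7, -2.9]
grip_width: 0.06
```

```bash
python3 -c "
from h import *
where();delta(*tgt(-.105,.025,40))"; python3 casetop.py top4
```

```text
t 4.92 TCP bed x -0.1026 lat 0.0163 z 0.0261 F bed [-3.61 -1.03 -2.9 ] w 0.06 tilt 39.8 yawerr 0.06 q [-0.81  1.09  0.53  1.49  0.1   1.05 -0.67]
1mm bx in tool cm [ 0.0001  0.064  -0.0768]  1mm up [ 0.0004 -0.0768 -0.064 ]  1mm by [0.1    0.0003 0.0004]
rotvec [-0.004 -0.004  0.003] shift cm [ 0.07 -0.07  0.25]
rect [602.7  31.3] [ 95.1 120.5] ang 80.39 (bed 80.45) 3193 z 0.18968653617171727
centre bed x -0.0512 lat 0.0144 -> back gap 0.0037
```

Gap about 4 mm, square. Now 1 mm rows.

Emit:
arm_command:
  moves:
    - {"rx": 0, "ry": 0, "rz": 0, "x": 0, "y": 0.064, "z": -0.077, "gripper": 0.4}
    - {"rx": 0, "ry": 0, "rz": 0, "x": 0, "y": 0.128, "z": -0.154, "gripper": 0.4}
    - {"rx": 0, "ry": 0, "rz": 0, "x": 0, "y": 0.192, "z": -0.23, "gripper": 0.4}
    - {"rx": 0, "ry": 0, "rz": 0, "x": 0, "y": 0.225, "z": -0.27, "gripper": 0.4}

```text
clock: 5.3
position: [0.6127, 0.0792, 0.0261]
tool_rot: [-2.264, -0.004, -0.167]
force: [-0.4, 10.4, -0.2]
grip_width: 0.0598
```

```bash
python3 -c "
from h import *
where()"; python3 casetop.py top5
```

```text
t 5.3 TCP bed x -0.1001 lat 0.0163 z 0.0261 F bed [-10.21  -2.17  -0.23] w 0.0598 tilt 39.7 yawerr 0.03 q [-0.8   1.09  0.53  1.5   0.1   1.05 -0.67]
1mm bx in tool cm [ 0.0001  0.0639 -0.0769]  1mm up [ 0.0004 -0.0769 -0.0639]  1mm by [0.1    0.0003 0.0003]
rect [602.2  28.7] [ 95.3 120.4] ang 80.37 (bed 80.45) 3202 z 0.1896713813419424
centre bed x -0.0486 lat 0.0144 -> back gap 0.0011
```

Emit:
arm_command:
  moves:
    - {"rx": 0, "ry": 0, "rz": 0, "x": 0, "y": 0.032, "z": -0.038, "gripper": 0.4}
    - {"rx": 0, "ry": 0, "rz": 0, "x": 0, "y": 0.064, "z": -0.077, "gripper": 0.4}

```text
clock: 5.52
position: [0.6128, 0.0792, 0.026]
tool_rot: [-2.263, -0.005, -0.167]
force: [0.7, 15.1, 1.0]
grip_width: 0.0595
```

```bash
python3 -c "
from h import *
where()"; python3 casetop.py top6
```

```text
t 5.52 TCP bed x -0.1001 lat 0.0164 z 0.0260 F bed [-15.03  -1.85   0.96] w 0.0595 tilt 39.6 yawerr -0.01 q [-0.8   1.09  0.53  1.5   0.1   1.04 -0.67]
1mm bx in tool cm [-0.      0.0638 -0.077 ]  1mm up [ 0.0005 -0.077  -0.0638]  1mm by [0.1    0.0004 0.0003]
rect [602.4  28.7] [ 95.5 120.8] ang 80.29 (bed 80.45) 3208 z 0.1896853983671981
centre bed x -0.0486 lat 0.0145 -> back gap 0.0011
```

Emit:
arm_command:
  moves:
    - {"rx": 0, "ry": 0, "rz": 0, "x": 0, "y": -0.6, "z": 0.8, "gripper": 0.4}
    - {"rx": 0, "ry": 0, "rz": 0, "x": 0, "y": -2.0, "z": 2.4, "gripper": 0.4}
    - {"rx": 0, "ry": 0, "rz": 0, "x": 0, "y": -3.8, "z": 2.8, "gripper": 0.4}
    - {"rx": 0, "ry": 0, "rz": 0, "x": 0, "y": -6.2, "z": 0.5, "gripper": 0.4}
    - {"rx": 0, "ry": 0, "rz": 0, "x": 0, "y": -9, "z": -1.5, "gripper": 0.4}

```text
clock: 5.98
position: [0.6191, 0.1224, 0.1051]
tool_rot: [-2.268, -0.002, -0.168]
force: [0.5, -0.7, 0.6]
grip_width: 0.0596
```

```bash
python3 -c "
from h import *
where();delta(*tgt(-.125,.163,40,.0145))"
```

```text
t 5.98 TCP bed x -0.1438 lat 0.0154 z 0.1051 F bed [0.59 0.63 0.59] w 0.0596 tilt 40.0 yawerr 0.06 q [-0.85  1.01  0.55  1.42  0.11  1.22 -0.65]
1mm bx in tool cm [ 0.0001  0.0642 -0.0766]  1mm up [ 0.0002 -0.0766 -0.0642]  1mm by [0.1    0.0001 0.0002]
rotvec [-0.    -0.002  0.001] shift cm [-0.08 -3.23 -5.16]
```

Emit:
arm_command:
  moves:
    - {"rx": 0, "ry": 0, "rz": 0, "x": -0.08, "y": -2.2, "z": -1.8, "gripper": 0.4}
    - {"rx": 0, "ry": 0, "rz": 0, "x": -0.08, "y": -4.2, "z": -3.6, "gripper": 0.4}
    - {"rx": 0, "ry": 0, "rz": 0, "x": -0.08, "y": -4.0, "z": -4.3, "gripper": 0.4}
    - {"rx": 0, "ry": 0, "rz": 0, "x": -0.08, "y": -3.4, "z": -4.9, "gripper": 0.4}
    - {"rx": 0, "ry": 0, "rz": 0, "x": -0.08, "y": -3.3, "z": -5.1, "gripper": 0.4}

```text
clock: 6.4
position: [0.6152, 0.1034, 0.1626]
tool_rot: [-2.267, -0.004, -0.17]
force: [-1.1, -0.4, -1.3]
grip_width: 0.0598
```

```bash
python3 -c "
from h import *
where();delta(*tgt(-.105,.163,40,.0145))"; python3 casetop.py top7
```

```text
t 6.4 TCP bed x -0.1243 lat 0.0147 z 0.1626 F bed [ 0.63 -1.06 -1.29] w 0.0598 tilt 39.9 yawerr 0.16 q [-0.85  0.92  0.58  1.44  0.14  1.26 -0.61]
1mm bx in tool cm [ 0.0003  0.0641 -0.0767]  1mm up [ 0.0004 -0.0767 -0.0641]  1mm by [0.1    0.0001 0.0005]
rotvec [-0.002 -0.005  0.001] shift cm [-0.02  1.21 -1.51]
rect [602.1  29. ] [ 95.6 120.3] ang 80.32 (bed 80.45) 3210 z 0.18964201049236573
centre bed x -0.0488 lat 0.0142 -> back gap 0.0013
```

View pics/top7.png

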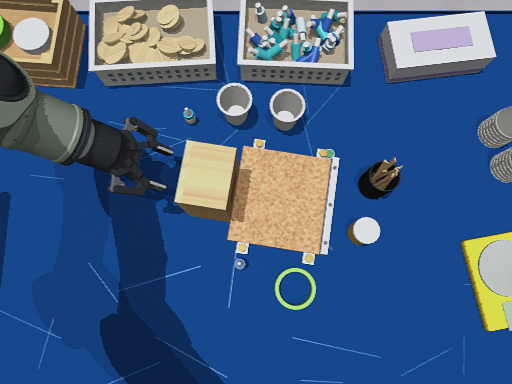

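Emit:
arm_command:
  moves:
    - {"rx": 0, "ry": 0, "rz": 0, "x": 0, "y": 0.5, "z": -0.6, "gripper": 0.4}
    - {"rx": 0, "ry": 0, "rz": 0, "x": 0, "y": 0.9, "z": -1.07, "gripper": 0.4}
    - {"rx": 0, "ry": 0, "rz": 0, "x": 0, "y": 1.2, "z": -1.44, "gripper": 0.4}
    - {"rx": 0, "ry": 0, "rz": 0, "x": 0, "y": 1.4, "z": -1.68, "gripper": 0.4}
    - {"rx": 0, "ry": 0, "rz": 0, "x": 0, "y": 1.53, "z": -1.83, "gripper": 0.4}

```text
clock: 6.87
position: [0.6117, 0.0811, 0.1629]
tool_rot: [-2.266, -0.004, -0.168]
force: [0.6, -1.3, 0.4]
grip_width: 0.0596
```

```bash
python3 -c "
from h import *
where();delta(*tgt(-.0725,.177,40,.0142));delta(*tgt(-.043,.1864,40,.0142))"
```

```text
t 6.87 TCP bed x -0.1018 lat 0.0150 z 0.1629 F bed [1.19 0.83 0.4 ] w 0.0596 tilt 39.8 yawerr 0.09 q [-0.83  0.9   0.59  1.48  0.15  1.23 -0.6 ]
1mm bx in tool cm [ 0.0002  0.064  -0.0768]  1mm up [ 0.0004 -0.0768 -0.064 ]  1mm by [0.1    0.0002 0.0004]
rotvec [-0.003 -0.004  0.002] shift cm [-0.07  0.79 -3.15]
rotvec [-0.003 -0.004  0.002] shift cm [-0.06  1.96 -6.02]
```

Emit:
arm_command:
  moves:
    - {"rx": 0, "ry": 0, "rz": 0, "x": -0.05, "y": 0.13, "z": -0.2, "gripper": 0.4}
    - {"rx": 0, "ry": 0, "rz": 0, "x": -0.05, "y": 0.22, "z": -0.5, "gripper": 0.4}
    - {"rx": 0, "ry": 0, "rz": 0, "x": -0.05, "y": 0.3, "z": -0.85, "gripper": 0.4}
    - {"rx": 0, "ry": 0, "rz": 0, "x": -0.05, "y": 0.36, "z": -1.2, "gripper": 0.4}
    - {"rx": 0, "ry": 0, "rz": 0, "x": -0.05, "y": 0.42, "z": -1.55, "gripper": 0.4}

```text
clock: 7.28
position: [0.6089, 0.0673, 0.17]
tool_rot: [-2.265, -0.005, -0.168]
force: [0.5, 3.2, 1.8]
grip_width: 0.0596
```

```bash
python3 -c "
from h import *
where();delta(*tgt(-.0725,.177,40,.0142));delta(*tgt(-.043,.1864,40,.0142))
look('top','top8');look('side','side8')"
```

```text
t 7.28 TCP bed x -0.0877 lat 0.0145 z 0.1700 F bed [-3.2  -0.04  1.81] w 0.0596 tilt 39.8 yawerr 0.05 q [-0.83  0.88  0.59  1.51  0.16  1.21 -0.59]
1mm bx in tool cm [ 0.0001  0.064  -0.0769]  1mm up [ 0.0005 -0.0769 -0.064 ]  1mm by [0.1    0.0003 0.0004]
rotvec [-0.004 -0.004  0.003] shift cm [-0.03  0.43 -1.62]
rotvec [-0.004 -0.004  0.003] shift cm [-0.02  1.6  -4.49]
```

View pics/top8.png

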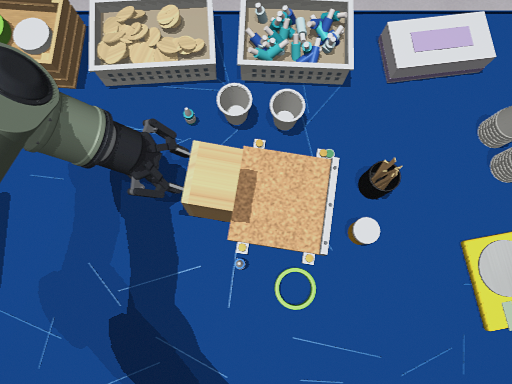

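Emit:
arm_command:
  moves:
    - {"rx": 0, "ry": 0, "rz": 0, "x": -0.03, "y": 0.13, "z": -0.48, "gripper": 0.4}
    - {"rx": 0, "ry": 0, "rz": 0, "x": -0.03, "y": 0.26, "z": -0.97, "gripper": 0.4}
    - {"rx": 0, "ry": 0, "rz": 0, "x": -0.03, "y": 0.4, "z": -1.45, "gripper": 0.4}
    - {"rx": 0, "ry": 0, "rz": 0, "x": -0.03, "y": 0.57, "z": -1.95, "gripper": 0.4}
    - {"rx": 0, "ry": 0, "rz": 0, "x": -0.03, "y": 0.75, "z": -2.4, "gripper": 0.4}

```text
clock: 7.8
position: [0.6046, 0.0439, 0.1796]
tool_rot: [-2.265, -0.005, -0.168]
force: [1.2, 2.1, 4.0]
grip_width: 0.0596
```

```bash
python3 -c "
from h import *
where();delta(*tgt(-.043,.1864,40,.0142));delta(*tgt(-.027,.189,40,.0142))
look('top','top9')"
```

```text
t 7.8 TCP bed x -0.0639 lat 0.0142 z 0.1796 F bed [-2.29  0.85  4.04] w 0.0596 tilt 39.8 yawerr 0.08 q [-0.81  0.85  0.61  1.54  0.18  1.19 -0.57]
1mm bx in tool cm [ 0.0001  0.064  -0.0768]  1mm up [ 0.0005 -0.0768 -0.064 ]  1mm by [0.1    0.0003 0.0004]
rotvec [-0.004 -0.004  0.003] shift cm [ 0.01  0.82 -2.04]
rotvec [-0.004 -0.004  0.003] shift cm [ 0.01  1.64 -3.44]
```

View pics/top9.png

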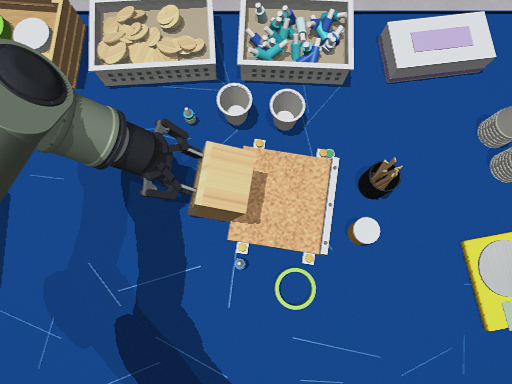

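Emit:
arm_command:
  moves:
    - {"rx": 0, "ry": 0, "rz": 0, "x": 0, "y": 0.2, "z": -0.5, "gripper": 0.4}
    - {"rx": 0, "ry": 0, "rz": 0, "x": 0, "y": 0.4, "z": -1.0, "gripper": 0.4}
    - {"rx": 0, "ry": 0, "rz": 0, "x": 0, "y": 0.62, "z": -1.5, "gripper": 0.4}
    - {"rx": 0, "ry": 0, "rz": 0, "x": 0, "y": 0.85, "z": -2.0, "gripper": 0.4}
    - {"rx": 0, "ry": 0, "rz": 0, "x": 0, "y": 1.1, "z": -2.45, "gripper": 0.4}

```text
clock: 8.27
position: [0.6, 0.0183, 0.1866]
tool_rot: [-2.266, -0.004, -0.168]
force: [0.0, 0.5, -0.2]
grip_width: 0.0597
```

```bash
python3 -c "
from h import *
where();delta(*tgt(-.018,.190,40,.0142));delta(*tgt(0,.1905,40,.0142))"
```

```text
t 8.27 TCP bed x -0.0379 lat 0.0139 z 0.1866 F bed [-0.5  -0.06 -0.19] w 0.0597 tilt 39.8 yawerr 0.09 q [-0.8   0.83  0.62  1.58  0.19  1.17 -0.55]
1mm bx in tool cm [ 0.0002  0.064  -0.0768]  1mm up [ 0.0004 -0.0768 -0.064 ]  1mm by [0.1    0.0002 0.0004]
rotvec [-0.003 -0.004  0.002] shift cm [ 0.04  1.01 -1.75]
rotvec [-0.003 -0.004  0.002] shift cm [ 0.04  2.12 -3.16]
```

```bash
python3 -c "
from h import *
look('top','top10')"
```

```text
(no output)
```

View pics/top10.png

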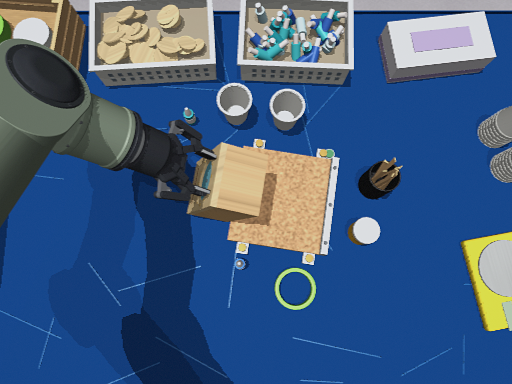

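Emit:
arm_command:
  moves:
    - {"rx": 0, "ry": 0, "rz": 0, "x": 0, "y": 0.22, "z": -0.42, "gripper": 0.4}
    - {"rx": 0, "ry": 0, "rz": 0, "x": 0, "y": 0.48, "z": -0.85, "gripper": 0.4}
    - {"rx": 0, "ry": 0, "rz": 0, "x": 0, "y": 0.74, "z": -1.28, "gripper": 0.4}
    - {"rx": 0, "ry": 0, "rz": 0, "x": 0, "y": 1.0, "z": -1.7, "gripper": 0.4}
    - {"rx": 0, "ry": 0, "rz": 0, "x": 0, "y": 1.25, "z": -2.05, "gripper": 0.4}

```text
clock: 8.73
position: [0.5962, -0.0051, 0.1902]
tool_rot: [-2.265, -0.004, -0.168]
force: [0.6, 0.9, 0.1]
grip_width: 0.0596
```

```bash
python3 -c "
from h import *
where();delta(*tgt(0,.1905,40,.0142));look('top','top11')"
```

```text
t 8.73 TCP bed x -0.0142 lat 0.0140 z 0.1902 F bed [-1.    0.41  0.07] w 0.0596 tilt 39.8 yawerr 0.08 q [-0.78  0.81  0.63  1.61  0.21  1.14 -0.53]
1mm bx in tool cm [ 0.0001  0.064  -0.0768]  1mm up [ 0.0004 -0.0768 -0.064 ]  1mm by [0.1    0.0003 0.0004]
rotvec [-0.003 -0.004  0.003] shift cm [ 0.02  0.89 -1.12]
```

View pics/top11.png

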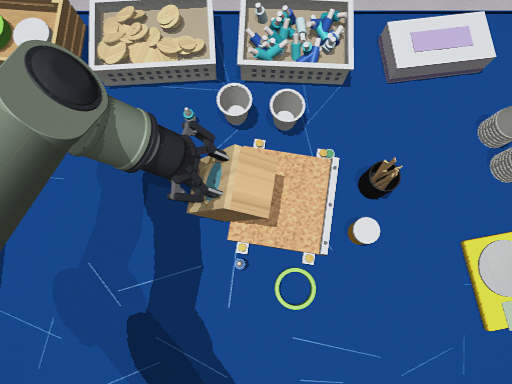

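Almost at balance. Slow on, then wait.

Emit:
arm_command:
  moves:
    - {"rx": 0, "ry": 0, "rz": 0, "x": 0, "y": 0.2, "z": -0.25, "gripper": 0.4}
    - {"rx": 0, "ry": 0, "rz": 0, "x": 0, "y": 0.4, "z": -0.5, "gripper": 0.4}
    - {"rx": 0, "ry": 0, "rz": 0, "x": 0, "y": 0.6, "z": -0.75, "gripper": 0.4}
    - {"rx": 0, "ry": 0, "rz": 0, "x": 0, "y": 0.8, "z": -1.0, "gripper": 0.4}
    - {"rx": 0, "ry": 0, "rz": 0, "x": 0, "y": 1.0, "z": -1.2, "gripper": 0.4}

```text
clock: 9.2
position: [0.5936, -0.0202, 0.1901]
tool_rot: [-2.265, -0.004, -0.168]
force: [-0.1, 1.1, -0.0]
grip_width: 0.0598
```

```bash
python3 -c "
from h import *
where();look('top','top12')"
```

```text
t 9.2 TCP bed x 0.0011 lat 0.0140 z 0.1901 F bed [-1.04 -0.26 -0.03] w 0.0598 tilt 39.8 yawerr 0.07 q [-0.76  0.8   0.63  1.63  0.22  1.11 -0.52]
1mm bx in tool cm [ 0.0001  0.064  -0.0768]  1mm up [ 0.0004 -0.0768 -0.064 ]  1mm by [0.1    0.0003 0.0004]
```

View pics/top12.png

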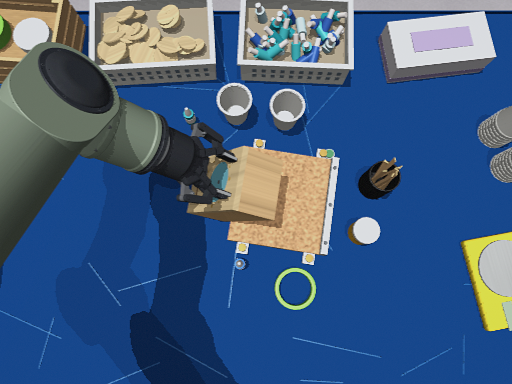

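Emit:
arm_command:
  moves:
    - {"rx": 0, "ry": 0, "rz": 0, "x": 0, "y": 0.22, "z": -0.25, "gripper": 0.4}
    - {"rx": 0, "ry": 0, "rz": 0, "x": 0, "y": 0.45, "z": -0.5, "gripper": 0.4}
    - {"rx": 0, "ry": 0, "rz": 0, "x": 0, "y": 0.7, "z": -0.75, "gripper": 0.4}
    - {"rx": 0, "ry": 0, "rz": 0, "x": 0, "y": 0.9, "z": -1.0, "gripper": 0.4}
    - {"rx": 0, "ry": 0, "rz": 0, "x": 0, "y": 1.1, "z": -1.2, "gripper": 0.4}

```text
clock: 9.67
position: [0.5909, -0.0363, 0.1893]
tool_rot: [-2.265, -0.004, -0.168]
force: [0.0, 0.0, 0.4]
grip_width: 0.0595
```

```bash
python3 -c "
from h import *
where();look('top','top13')"
```

```text
t 9.67 TCP bed x 0.0174 lat 0.0140 z 0.1893 F bed [-0.04  0.04  0.41] w 0.0595 tilt 39.8 yawerr 0.08 q [-0.75  0.8   0.64  1.65  0.23  1.09 -0.51]
1mm bx in tool cm [ 0.0001  0.064  -0.0768]  1mm up [ 0.0004 -0.0768 -0.064 ]  1mm by [0.1    0.0003 0.0004]
```

View pics/top13.png

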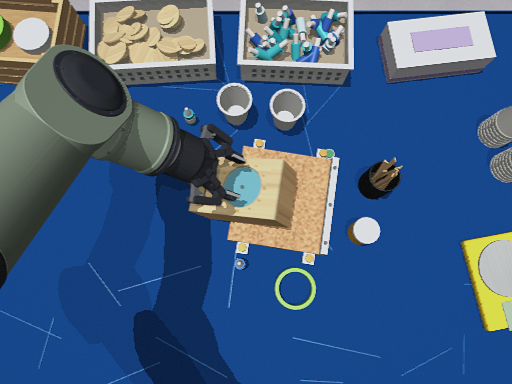

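Emit:
arm_command:
  moves:
    - {"rx": 0, "ry": 0, "rz": 0, "x": 0, "y": 0, "z": 0, "gripper": 0.4}
    - {"rx": 0, "ry": 0, "rz": 0, "x": 0, "y": 0, "z": 0, "gripper": 0.4}
    - {"rx": 0, "ry": 0, "rz": 0, "x": 0, "y": 0, "z": 0, "gripper": 0.4}
    - {"rx": 0, "ry": 0, "rz": 0, "x": 0, "y": 0, "z": 0, "gripper": 0.4}
    - {"rx": 0, "ry": 0, "rz": 0, "x": 0, "y": 0, "z": 0, "gripper": 0.4}

```text
clock: 10.13
position: [0.591, -0.0356, 0.1892]
tool_rot: [-2.265, -0.004, -0.168]
force: [-0.2, 0.7, -0.2]
grip_width: 0.06
```

```bash
python3 -c "
from h import *
where();look('top','top14');delta(*tgt(-.2,.2,40,.0142))"
```

```text
t 10.13 TCP bed x 0.0168 lat 0.0140 z 0.1892 F bed [-0.63 -0.28 -0.15] w 0.06 tilt 39.8 yawerr 0.05 q [-0.75  0.8   0.64  1.65  0.23  1.09 -0.51]
1mm bx in tool cm [ 0.0001  0.064  -0.0768]  1mm up [ 0.0004 -0.0768 -0.064 ]  1mm by [0.1    0.0003 0.0004]
rotvec [-0.004 -0.004  0.003] shift cm [ 1.000e-02 -1.470e+01  1.597e+01]
```

View pics/top14.png

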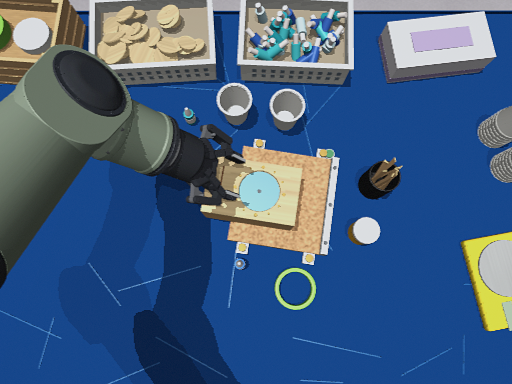

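Emit:
arm_command:
  moves:
    - {"rx": 0, "ry": 0, "rz": 0, "x": 0, "y": -2.9, "z": 2.4, "gripper": 0.4}
    - {"rx": 0, "ry": 0, "rz": 0, "x": 0, "y": -5.6, "z": 5.2, "gripper": 0.4}
    - {"rx": 0, "ry": 0, "rz": 0, "x": 0, "y": -8.4, "z": 8.2, "gripper": 0.4}
    - {"rx": 0, "ry": 0, "rz": 0, "x": 0, "y": -11.2, "z": 11.2, "gripper": 0.4}
    - {"rx": 0, "ry": 0, "rz": 0, "x": 0, "y": -14, "z": 14.2, "gripper": 0.4}

```text
clock: 10.6
position: [0.624, 0.1623, 0.2062]
tool_rot: [-2.265, -0.004, -0.168]
force: [1.3, -0.1, -0.9]
grip_width: 0.0595
```

```bash
cat > lie.py <<'E'
import sys
from h import *
im,d,w,Tm=look('top',sys.argv[1])
b=(w[...,2]>.105)&(w[...,2]<.128); m=np.zeros_like(b); m[130:250,190:345]=1; b&=m
n,lab,st,_=cv2.connectedComponentsWithStats(b.astype(np.uint8)); k=1+st[1:,4].argmax(); P=w[lab==k]
r=cv2.minAreaRect((P[:,:2]*1000).astype(np.float32)); print('rect',np.round(r[0],1),np.round(r[1],1),'ang',round(r[2],2),len(P),'z',np.median(P[:,2]))
q=P-E0; a=q@bx; l=q@by; print('x range',np.percentile(a,[.5,99.5]),'lat',np.percentile(l,[.5,99.5]))
# top end line & foot line
L=np.linspace(np.percentile(l,6),np.percentile(l,94),30)
for nm,f in (('top',np.max),('foot',np.min)):
    xs=np.array([f(a[np.abs(l-t)<.002]) for t in L]); c=np.polyfit(L,xs,1); 
    k=np.abs(xs-np.polyval(c,L))<.002; c=np.polyfit(L[k],xs[k],1); print(nm,'x at mid %.4f slope deg %.2f'%(np.polyval(c,L.mean()),np.degrees(np.arctan(c[0]))))
E
python3 lie.py top15;python3 -c "
from h import *
where();delta(*tgt(-.2,.06,40,.0142))"
```

```text
rect [587.7 -56.6] [190.1 121. ] ang 80.44 5473 z 0.11809881163526925
x range [-0.05587962  0.13223463] lat [-0.04591622  0.07349789]
top x at mid 0.1324 slope deg 0.24
foot x at mid -0.0561 slope deg -0.02
t 10.65 TCP bed x -0.1931 lat 0.0128 z 0.2049 F bed [-7.95 -3.97 -0.91] w 0.0598 tilt 39.5 yawerr -0.42 q [-0.89  0.92  0.58  1.29  0.11  1.43 -0.62]
1mm bx in tool cm [-0.0007  0.0636 -0.0771]  1mm up [ 0.0003 -0.0771 -0.0636]  1mm by [ 0.1     0.0007 -0.0003]
rotvec [-0.008  0.003  0.007] shift cm [ 0.09 10.74  9.75]
```

View pics/top15.png

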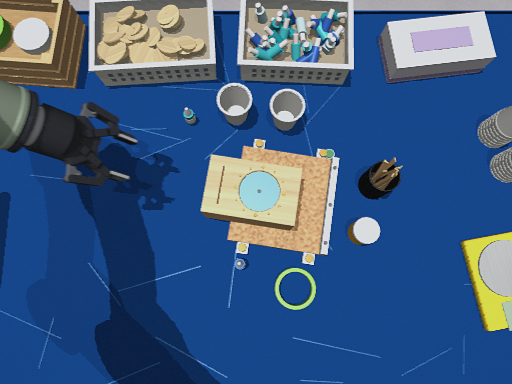

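```bash
python3 -c "
from h import *
where();delta(*tgt(-.14,.12,40,.0138));delta(*tgt(-.1,.055,40,.0138))"
```

```text
t 10.65 TCP bed x -0.1931 lat 0.0128 z 0.2049 F bed [-7.95 -3.97 -0.91] w 0.0598 tilt 39.5 yawerr -0.42 q [-0.89  0.92  0.58  1.29  0.11  1.43 -0.62]
1mm bx in tool cm [-0.0007  0.0636 -0.0771]  1mm up [ 0.0003 -0.0771 -0.0636]  1mm by [ 0.1     0.0007 -0.0003]
rotvec [-0.008  0.003  0.007] shift cm [0.03 9.93 1.3 ]
rotvec [-0.008  0.003  0.007] shift cm [-0.02 17.49  2.36]
```

Emit:
arm_command:
  moves:
    - {"rx": -0.004, "ry": 0, "rz": 0.003, "x": 0, "y": 2.8, "z": 2.2, "gripper": 0.4}
    - {"rx": -0.004, "ry": 0, "rz": 0.003, "x": 0, "y": 5.8, "z": 4.4, "gripper": 0.4}
    - {"rx": -0.004, "ry": 0, "rz": 0.003, "x": 0, "y": 8.8, "z": 6.6, "gripper": 0.4}
    - {"rx": -0.004, "ry": 0, "rz": 0.003, "x": 0, "y": 11, "z": 7.8, "gripper": 0.4}
    - {"rx": -0.004, "ry": 0, "rz": 0.003, "x": 0, "y": 12, "z": 8.2, "gripper": 0.4}

```text
clock: 11.07
position: [0.6208, 0.1456, 0.0575]
tool_rot: [-2.272, 0.001, -0.17]
force: [-0.4, 0.1, -0.7]
grip_width: 0.0594
```

```bash
python3 -c "
from h import *
where();delta(*tgt(-.085,.055,40,.0138))"
```

```text
t 11.07 TCP bed x -0.1669 lat 0.0133 z 0.0575 F bed [-0.09 -0.38 -0.68] w 0.0594 tilt 40.2 yawerr 0.18 q [-0.86  1.09  0.53  1.37  0.08  1.21 -0.69]
1mm bx in tool cm [ 0.0003  0.0645 -0.0764]  1mm up [-0.0001 -0.0764 -0.0645]  1mm by [ 0.1    -0.0003  0.0001]
rotvec [ 0.003 -0.001 -0.003] shift cm [ 0.08  5.48 -6.09]
```

Emit:
arm_command:
  moves:
    - {"rx": 0.003, "ry": 0, "rz": -0.003, "x": 0.05, "y": 1.5, "z": -1.6, "gripper": 0.4}
    - {"rx": 0.003, "ry": 0, "rz": -0.003, "x": 0.08, "y": 3.0, "z": -3.2, "gripper": 0.4}
    - {"rx": 0.003, "ry": 0, "rz": -0.003, "x": 0.08, "y": 4.2, "z": -4.6, "gripper": 0.4}
    - {"rx": 0.003, "ry": 0, "rz": -0.003, "x": 0.08, "y": 5.0, "z": -5.5, "gripper": 0.4}
    - {"rx": 0.003, "ry": 0, "rz": -0.003, "x": 0.08, "y": 5.5, "z": -6.1, "gripper": 0.4}

```text
clock: 11.48
position: [0.6095, 0.064, 0.0593]
tool_rot: [-2.266, -0.005, -0.169]
force: [-0.2, -0.1, 0.4]
grip_width: 0.0597
```

```bash
python3 -c "
from h import *
where();delta(*tgt(-.065,.055,40,.0138));delta(*tgt(-.045,.055,40,.0138))"
```

```text
t 11.48 TCP bed x -0.0846 lat 0.0157 z 0.0593 F bed [ 0.15 -0.14  0.38] w 0.0597 tilt 39.8 yawerr 0.13 q [-0.8   1.03  0.56  1.53  0.12  1.06 -0.65]
1mm bx in tool cm [ 0.0002  0.0641 -0.0768]  1mm up [ 0.0005 -0.0768 -0.0641]  1mm by [0.1    0.0003 0.0005]
rotvec [-0.003 -0.005  0.003] shift cm [-0.19  1.59 -1.23]
rotvec [-0.003 -0.005  0.003] shift cm [-0.18  2.87 -2.76]
```

Emit:
arm_command:
  moves:
    - {"rx": 0, "ry": -0.003, "rz": 0.002, "x": -0.1, "y": 0.4, "z": -0.3, "gripper": 0.4}
    - {"rx": 0, "ry": -0.003, "rz": 0.002, "x": -0.18, "y": 0.75, "z": -0.6, "gripper": 0.4}
    - {"rx": 0, "ry": -0.003, "rz": 0.002, "x": -0.18, "y": 1.05, "z": -0.9, "gripper": 0.4}
    - {"rx": 0, "ry": -0.003, "rz": 0.002, "x": -0.18, "y": 1.35, "z": -1.2, "gripper": 0.4}
    - {"rx": 0, "ry": -0.003, "rz": 0.002, "x": -0.18, "y": 1.6, "z": -1.5, "gripper": 0.4}

```text
clock: 11.9
position: [0.604, 0.0443, 0.0555]
tool_rot: [-2.266, -0.001, -0.166]
force: [-0.5, -1.0, 0.3]
grip_width: 0.0599
```

```bash
python3 -c "
from h import *
where();delta(*tgt(-.04,.055,40,.0138));delta(*tgt(-.02,.055,40,.0138))"
```

```text
t 11.9 TCP bed x -0.0643 lat 0.0135 z 0.0555 F bed [ 1.11 -0.29  0.29] w 0.0599 tilt 39.8 yawerr -0.03 q [-0.79  1.03  0.56  1.57  0.13  1.02 -0.63]
1mm bx in tool cm [-0.0001  0.0641 -0.0768]  1mm up [ 0.0001 -0.0768 -0.0641]  1mm by [0.1    0.0001 0.    ]
rotvec [-0.003 -0.     0.001] shift cm [ 0.03  1.6  -1.83]
rotvec [-0.003 -0.     0.001] shift cm [ 0.03  2.88 -3.36]
```

Emit:
arm_command:
  moves:
    - {"rx": 0, "ry": 0, "rz": 0, "x": 0, "y": 0.2, "z": -0.24, "gripper": 0.4}
    - {"rx": 0, "ry": 0, "rz": 0, "x": 0, "y": 0.42, "z": -0.5, "gripper": 0.4}
    - {"rx": 0, "ry": 0, "rz": 0, "x": 0, "y": 0.68, "z": -0.8, "gripper": 0.4}
    - {"rx": 0, "ry": 0, "rz": 0, "x": 0, "y": 0.94, "z": -1.12, "gripper": 0.4}
    - {"rx": 0, "ry": 0, "rz": 0, "x": 0, "y": 1.2, "z": -1.44, "gripper": 0.4}

```text
clock: 12.32
position: [0.6013, 0.0266, 0.0556]
tool_rot: [-2.265, -0.002, -0.166]
force: [1.1, 5.4, 1.3]
grip_width: 0.0597
```

```bash
python3 lie.py top16;python3 -c "
from h import *
where();delta(*tgt(-.02,.055,40,.0138))"
```

```text
rect [585.8 -71.2] [190.1 120.9] ang 80.55 5474 z 0.11809300115963672
x range [-0.04132168  0.14667203] lat [-0.04542924  0.07402679]
top x at mid 0.1469 slope deg -0.02
foot x at mid -0.0415 slope deg -0.03
t 12.37 TCP bed x -0.0452 lat 0.0137 z 0.0557 F bed [-1.76  0.54 -1.83] w 0.0598 tilt 39.8 yawerr -0.01 q [-0.77  1.02  0.57  1.6   0.14  0.99 -0.62]
1mm bx in tool cm [-0.      0.064  -0.0768]  1mm up [ 0.0001 -0.0768 -0.064 ]  1mm by [0.1    0.0001 0.0001]
rotvec [-0.003 -0.001  0.001] shift cm [ 0.01  1.67 -1.89]
```

Emit:
arm_command:
  moves:
    - {"rx": 0, "ry": 0, "rz": 0, "x": 0, "y": 0.28, "z": -0.34, "gripper": 0.4}
    - {"rx": 0, "ry": 0, "rz": 0, "x": 0, "y": 0.57, "z": -0.68, "gripper": 0.4}
    - {"rx": 0, "ry": 0, "rz": 0, "x": 0, "y": 0.86, "z": -1.02, "gripper": 0.4}
    - {"rx": 0, "ry": 0, "rz": 0, "x": 0, "y": 1.15, "z": -1.37, "gripper": 0.4}
    - {"rx": 0, "ry": 0, "rz": 0, "x": 0, "y": 1.41, "z": -1.7, "gripper": 0.4}

```text
clock: 12.78
position: [0.5975, 0.0047, 0.0557]
tool_rot: [-2.265, -0.001, -0.166]
force: [1.2, 5.0, -0.2]
grip_width: 0.0598
```

```bash
python3 -c "
from h import *
where();delta(*tgt(0,.055,40,.0138))"
```

```text
t 12.78 TCP bed x -0.0241 lat 0.0137 z 0.0557 F bed [-5.08  0.34 -0.22] w 0.0598 tilt 39.8 yawerr -0.06 q [-0.76  1.01  0.57  1.63  0.15  0.96 -0.61]
1mm bx in tool cm [-0.0001  0.064  -0.0769]  1mm up [ 0.0001 -0.0769 -0.064 ]  1mm by [0.1    0.0002 0.    ]
rotvec [-0.004 -0.     0.002] shift cm [ 0.    1.59 -1.81]
```

Emit:
arm_command:
  moves:
    - {"rx": 0, "ry": 0, "rz": 0, "x": 0, "y": 0.28, "z": -0.34, "gripper": 0.4}
    - {"rx": 0, "ry": 0, "rz": 0, "x": 0, "y": 0.57, "z": -0.68, "gripper": 0.4}
    - {"rx": 0, "ry": 0, "rz": 0, "x": 0, "y": 0.86, "z": -1.02, "gripper": 0.4}
    - {"rx": 0, "ry": 0, "rz": 0, "x": 0, "y": 1.1, "z": -1.32, "gripper": 0.4}
    - {"rx": 0, "ry": 0, "rz": 0, "x": 0, "y": 1.34, "z": -1.6, "gripper": 0.4}

```text
clock: 13.2
position: [0.5939, -0.0162, 0.0556]
tool_rot: [-2.265, -0.001, -0.166]
force: [0.9, 5.8, 0.5]
grip_width: 0.06
```

```bash
python3 lie.py top17;python3 -c "
from h import *
where();delta(*tgt(0.01,.055,40,.0138))"
```

```text
rect [ 578.5 -114.1] [190.2 121.1] ang 80.48 5476 z 0.11807252366435572
x range [0.00207379 0.19013334] lat [-0.04561849  0.07401313]
top x at mid 0.1904 slope deg -0.21
foot x at mid 0.0019 slope deg 0.01
t 13.25 TCP bed x -0.0020 lat 0.0136 z 0.0557 F bed [-1.88  0.12 -2.08] w 0.0598 tilt 39.8 yawerr 0.01 q [-0.74  1.    0.58  1.66  0.16  0.92 -0.6 ]
1mm bx in tool cm [ 0.      0.0641 -0.0768]  1mm up [ 0.0001 -0.0768 -0.0641]  1mm by [0.1    0.0001 0.0001]
rotvec [-0.003 -0.001  0.001] shift cm [ 0.02  0.82 -0.87]
```

Emit:
arm_command:
  moves:
    - {"rx": 0, "ry": 0, "rz": 0, "x": 0, "y": 0.13, "z": -0.16, "gripper": 0.4}
    - {"rx": 0, "ry": 0, "rz": 0, "x": 0, "y": 0.27, "z": -0.32, "gripper": 0.4}
    - {"rx": 0, "ry": 0, "rz": 0, "x": 0, "y": 0.4, "z": -0.48, "gripper": 0.4}
    - {"rx": 0, "ry": 0, "rz": 0, "x": 0, "y": 0.51, "z": -0.61, "gripper": 0.4}
    - {"rx": 0, "ry": 0, "rz": 0, "x": 0, "y": 0.6, "z": -0.72, "gripper": 0.4}

```text
clock: 13.67
position: [0.5923, -0.0254, 0.0556]
tool_rot: [-2.266, -0.001, -0.166]
force: [0.4, 4.5, 0.8]
grip_width: 0.0596
```

```bash
python3 lie.py top18;python3 -c "
from h import *
where()"
```

```text
rect [ 576.8 -123.4] [190.2 120.8] ang 80.57 5493 z 0.11806652131041129
x range [0.01157418 0.19956472] lat [-0.04559686  0.0736959 ]
top x at mid 0.1997 slope deg -0.30
foot x at mid 0.0114 slope deg 0.26
t 13.72 TCP bed x 0.0068 lat 0.0136 z 0.0557 F bed [-3.7   0.81 -0.97] w 0.0598 tilt 39.8 yawerr -0.01 q [-0.73  1.    0.58  1.67  0.16  0.91 -0.59]
1mm bx in tool cm [-0.      0.064  -0.0768]  1mm up [ 0.0001 -0.0768 -0.064 ]  1mm by [0.1    0.0001 0.0001]
```

Gap about 4 mm. 1 mm rows now.

Emit:
arm_command:
  moves:
    - {"rx": 0, "ry": 0, "rz": 0, "x": 0, "y": 0.064, "z": -0.077, "gripper": 0.4}
    - {"rx": 0, "ry": 0, "rz": 0, "x": 0, "y": 0.128, "z": -0.154, "gripper": 0.4}
    - {"rx": 0, "ry": 0, "rz": 0, "x": 0, "y": 0.192, "z": -0.23, "gripper": 0.4}

```text
clock: 13.97
position: [0.5918, -0.0284, 0.0557]
tool_rot: [-2.266, -0.001, -0.166]
force: [2.0, 5.1, 0.6]
grip_width: 0.0603
```

```bash
python3 lie.py top19;python3 -c "
from h import *
where()"
```

```text
rect [ 576.3 -126.3] [190.3 120.9] ang 80.58 5494 z 0.11800014612645898
x range [0.01452288 0.20235781] lat [-0.04565882  0.07365496]
top x at mid 0.2028 slope deg -0.31
foot x at mid 0.0143 slope deg -0.03
t 14.02 TCP bed x 0.0097 lat 0.0135 z 0.0557 F bed [-4.73  0.57  0.55] w 0.0599 tilt 39.8 yawerr -0.01 q [-0.73  1.    0.58  1.68  0.17  0.9  -0.59]
1mm bx in tool cm [-0.      0.0641 -0.0768]  1mm up [ 0.0001 -0.0768 -0.0641]  1mm by [0.1    0.0001 0.0001]
```

Emit:
arm_command:
  moves:
    - {"rx": 0, "ry": 0, "rz": 0, "x": 0, "y": 0.045, "z": -0.054, "gripper": 0.4}
    - {"rx": 0, "ry": 0, "rz": 0, "x": 0, "y": 0.09, "z": -0.108, "gripper": 0.4}

```text
clock: 14.18
position: [0.5919, -0.0289, 0.0556]
tool_rot: [-2.265, -0.001, -0.166]
force: [1.2, 15.5, 5.9]
grip_width: 0.0598
```

```bash
python3 -c "
from h import *
where()"
```

```text
t 14.18 TCP bed x 0.0099 lat 0.0137 z 0.0556 F bed [-15.44  -1.39   5.87] w 0.0598 tilt 39.8 yawerr -0.06 q [-0.73  1.    0.58  1.68  0.17  0.9  -0.59]
1mm bx in tool cm [-0.0001  0.064  -0.0769]  1mm up [ 0.0001 -0.0769 -0.064 ]  1mm by [0.1    0.0002 0.    ]
```

Emit:
arm_command:
  moves:
    - {"rx": 0, "ry": 0, "rz": 0, "x": 0, "y": 0, "z": 0, "gripper": 0.4}
    - {"rx": 0, "ry": 0, "rz": 0, "x": 0, "y": 0, "z": 0, "gripper": 0.4}

```text
clock: 14.35
position: [0.5919, -0.0288, 0.0556]
tool_rot: [-2.265, -0.001, -0.166]
force: [0.6, 11.3, 4.0]
grip_width: 0.0598
```

```bash
python3 lie.py top20; python3 -c "
from h import *
where()"
```

```text
rect [ 576.1 -126.6] [190.2 120.7] ang 80.67 5497 z 0.1180296417082578
x range [0.01483771 0.20278213] lat [-0.04560874  0.0737625 ]
top x at mid 0.2031 slope deg -0.16
foot x at mid 0.0146 slope deg 0.02
t 14.4 TCP bed x 0.0099 lat 0.0137 z 0.0556 F bed [-10.32  -0.99   3.75] w 0.06 tilt 39.8 yawerr -0.06 q [-0.73  1.    0.58  1.68  0.17  0.9  -0.59]
1mm bx in tool cm [-0.0001  0.0639 -0.0769]  1mm up [ 0.0001 -0.0769 -0.0639]  1mm by [0.1    0.0002 0.    ]
```

Emit:
arm_command:
  moves:
    - {"rx": 0, "ry": 0, "rz": 0, "x": 0, "y": -0.13, "z": 0.15, "gripper": 0.4}
    - {"rx": 0, "ry": 0, "rz": 0, "x": 0, "y": -0.6, "z": 0.75, "gripper": 0.4}
    - {"rx": 0, "ry": 0, "rz": 0, "x": 0, "y": -2.0, "z": 2.4, "gripper": 0.4}
    - {"rx": 0, "ry": 0, "rz": 0, "x": 0, "y": -4.3, "z": 4.8, "gripper": 0.4}
    - {"rx": 0, "ry": 0, "rz": 0, "x": 0, "y": -7, "z": 7.2, "gripper": 0.4}

```text
clock: 14.82
position: [0.6074, 0.0686, 0.0633]
tool_rot: [-2.268, 0.0, -0.169]
force: [-0.3, 0.6, 0.8]
grip_width: 0.0597
```

Emit:
arm_command:
  moves:
    - {"rx": 0, "ry": 0, "rz": 0, "x": 0, "y": -3.2, "z": 1, "gripper": 0.4}
    - {"rx": 0, "ry": 0, "rz": 0, "x": 0, "y": -6.5, "z": 2, "gripper": 0.4}
    - {"rx": 0, "ry": 0, "rz": 0, "x": 0, "y": -9.8, "z": 3, "gripper": 0.4}
    - {"rx": 0, "ry": 0, "rz": 0, "x": 0, "y": -12, "z": 4, "gripper": 0.4}
    - {"rx": 0, "ry": 0, "rz": 0, "x": 0, "y": -12, "z": 4, "gripper": 0.4}

```text
clock: 15.23
position: [0.6268, 0.1801, 0.1313]
tool_rot: [-2.263, -0.003, -0.162]
force: [0.4, 1.5, -1.1]
grip_width: 0.0598
```

```bash
python3 lie.py top21
python3 - <<'E'
from h import *
np.set_printoptions(precision=4,suppress=True)
where(); look('side','side21')
w=np.load('pics/top21.npy'); w0=np.load('pics/top0.npy')
for n,x,y,z in (('cup',.812,-.018,0),('cup',.798,-.138,0),('blue',.4416,-.019,0),('teal',.777,.087,0),('pot',.616,-.332,0),('tape',.386,-.15,0),('jar',.506,-.297,0)):
    o=[]
    for W in (w0,w):
        m=(np.hypot(W[...,0]-x,W[...,1]-y)<.055)&(W[...,2]>.012)&(W[...,2]<.16)
        if n=='blue': m&=(W[...,0]<.46)
        o.append(W[m].mean(0))
    print(n,o[0],o[1]-o[0])
E
```

```text
rect [ 576.3 -126.5] [190.1 120.8] ang 80.5 5501 z 0.11806176522031364
x range [0.01475697 0.2027418 ] lat [-0.04559375  0.07388909]
top x at mid 0.2030 slope deg -0.10
foot x at mid 0.0146 slope deg 0.06
t 15.28 TCP bed x -0.1990 lat 0.0133 z 0.1303 F bed [ 0.6   0.03 -0.25] w 0.0598 tilt 39.8 yawerr -0.15 q [-0.88  1.01  0.55  1.31  0.09  1.34 -0.66]
1mm bx in tool cm [-0.0003  0.064  -0.0769]  1mm up [ 0.0002 -0.0769 -0.064 ]  1mm by [ 0.1     0.0003 -0.0001]
cup [ 0.8037 -0.0185  0.063 ] [0.0002 0.0002 0.0002]
cup [ 0.7895 -0.1375  0.0637] [ 0.0001  0.0001 -0.0004]
blue [ 0.4407 -0.0296  0.0502] [-0.     -0.      0.0002]
teal [0.7771 0.0865 0.0427] [-0.0001  0.      0.0003]
pot [ 0.6163 -0.3334  0.0791] [-0.0001  0.     -0.0001]
tape [ 0.3859 -0.15    0.0228] [0.0001 0.     0.    ]
jar [ 0.507  -0.2977  0.0592] [-0.     -0.0001 -0.0001]
```

Run:
```python
import cv2
im=cv2.imread('pics/top21.png')[120:280,170:400]
cv2.imwrite('pics/z21.png',cv2.resize(im,None,fx=3.4,fy=3.4,interpolation=cv2.INTER_CUBIC))
```

```text
(no output)
```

View pics/z21.png

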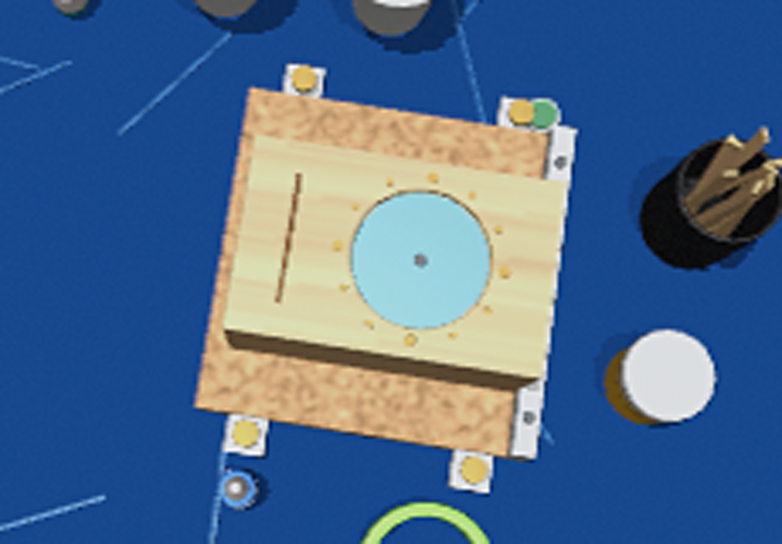

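View pics/top21.png

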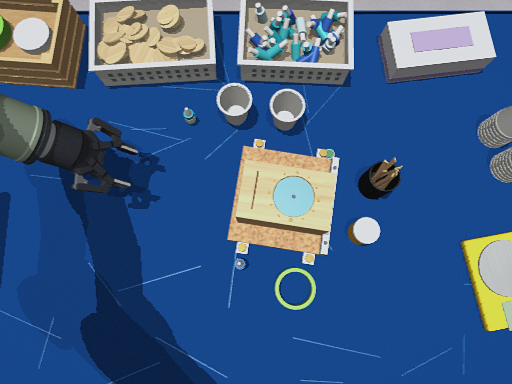

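```bash
python3 -c "
from h import *
print(bot.job_done())"
```

```text
the job is handed in; nothing more can be done
None
```

The clock case is lying on its back on the bed, dial recess up, with its top end against the stop strip. I handed the job in at about 15.3 s of the 72 s allowed.

**What I did:**
- **Slide:** I pushed the standing case low on its dial side with two spread fingertips until its back met the near edge. Contact showed as a rise to 15 N with no further movement; the case was at 80.3° against the bed's 80.45°. The camera still showed a gap of about 1 mm there, within the calibration error.
- **Topple:** I pushed it above the recess at up to about 5 N. It tipped past balance and fell onto its back. It slid back about 3 cm as it landed but stayed square.
- **Final push:** I pushed it by its foot, about 70 mm, until the force rose to about 16 N with no further movement, then backed the arm clear.

**Last checks:**
- **Position:** the case angle is 80.50° against the bed's 80.45°. By its fitted outline its top end is 203.8 mm from the near edge, where I measured the strip at 204.1 mm.
- **Disagreement:** a second fit, to the top-end edge itself, reads 203.0 mm. I trust the contact force over that 1 mm difference, since the calibration is good to about 2 mm.
- **Bystanders:** the cups, bottles, jar, tape and stick pot all read within 0.5 mm of where they started.
- **Not checked:** I confirmed the end state from the top view only. I took a side picture but did not look at it.

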